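Fold out the lab jack's crank and raise the beaker to the dosing nozzle

TASK

Get the dosing station ready: swing the dosing arm round until its nozzle hangs over the middle of the beaker on the lab jack, fold the jack's crank handle fully out, and then wind the jack up until the tip of the nozzle is inside the beaker, about 10 mm below its rim. Let go with the handle left out; do not let the nozzle knock the beaker, and leave the other things on the bench alone.

Things in the scene. Friction and masses are not known exactly. Their poses are not given: they have to be found in the camera images.
- plate_top (a point): the steel lab jack (fixed to the bench; base and top plate 170 x 140 mm): the centre of its top plate's upper face, about 124 mm above the bench at the start. Its axes are the jack's: x is horizontal and runs along the jack's screw, pointing away from the crank end (so the crank is on the jack's -x side); z is up. Two pairs of hinged links join base and plate; the screw through their middle joints is turned by the crank and makes the plate rise
- crank_hub (a point): the point on the screw's axis from which the crank is described: 159 mm from the jack's centre towards its -x side, 17 mm beyond the mid-plane of the crank's flat arm, just as far along the screw as the folding hinge. About 66 mm above the bench at the start; it rises half as much as the plate does and does not move along the screw. The hub is 11 mm in radius
- crank (a joint): turn of the crank about the screw, in rad, growing as it is wound clockwise seen from the crank's end, which raises the plate by 15 mm per turn. At 0 the arm is level and points to the jack's +y side; at +1.57 it points up. It turns with about 2 N at the handle and stays where it is left; the stop is at 15 rad
- handle_hinge (a point): the hinge at the end of the crank's arm on which the handle folds, 38 mm out from crank_hub; its pin lies square to the arm and to the screw
- handle (a joint): folding angle of the crank handle in rad: 0 = folded flat along the front of the arm, pointing back across the hub; 1.57 = fully out (stop), standing square to the arm, parallel to the screw and pointing away from the jack. A stiff hinge (about 2 to 3 N at the handle's end) that stays where it is left
- handle_outer (a point): on the axis of the black handle, 70 mm from its hinge; the handle is a round sleeve 18 mm thick, from 15 to 88 mm from the hinge, that spins freely about its own axis. Folded, this part stands 32 mm beyond the screw's axis on the side away from the arm, clear of hub and arm, with about 65 mm between it and the edge of the jack's plate behind it, so fingers can go down before and behind it
- dosing_pivot (a point): the dosing arm: on the vertical axis about which it swings (a steel post 12 mm thick on a grey stand behind the jack), at the mid-height of the arm's bar (aluminium, 11 mm wide, 14 mm high)
- dosing_arm (a joint): swing of the dosing arm in rad, growing clockwise seen from above; at about 0 it points over the jack, at the start it stands swung aside. It moves with about 1 N at its end and stays where it is left
- dosing_head (a point): the grey upright cylinder at the end of the dosing arm, 28 mm thick, 60 mm tall, 155 mm from the pivot: the point on its axis 15 mm above the mid-height of the bar and 19 mm below its top
- nozzle_tip (a point): the lower end of the steel nozzle (8 mm thick) that hangs from the dosing head, 85 mm straight below point dosing_head
- beaker_rim (a point): the white plastic beaker standing loose on the jack's plate (73 mm across the rim, 65 mm tall, 3 mm wall): the centre of its mouth, at rim height; z is up along its axis
- tube_rack: bystander: white rack with capped sample tubes, 120 x 90 mm, origin at its underside
- pipette: bystander: pipette lying on the bench, 240 mm long, origin at its underside
- wash_bottle: bystander: white bottle 165 mm tall, origin at its underside
- reagent_jar: bystander: amber jar 95 mm tall, origin at its underside
There are look-alikes about, which are no part of the job. What is shaped like the part that bears beaker_rim but blue, red or yellow is not meant.

How it is judged:
By the outcome, as a careful person would: the job done as asked, in the order asked, and still so for the second after the job is handed in, with the robot touching nothing.
It also fails if it takes over 67 s, if anything falls off the work surface, if the arm or the gripper's body presses on something with over 40 N, if the wrist force passes 120 N, or if a joint passes its speed limit or range.

ROBOT

A 6-joint arm with a two-finger parallel gripper is mounted at the origin on the work surface. World frame = base frame: x ahead of the robot, y to its left, z up, the work surface at z = 0. Lengths are in m, angles in rad, forces in N, time in s.
With the tool pointing down it reaches from about 0.325 to 0.775 m from the base axis. Payload 5.5 kg.
Tool frame: the origin (TCP) lies between the finger pads; the fingertips stand 25 mm ahead of it and the grasp point (between the pads) lies 6 mm ahead of it (manip.finger_overhang is the distance from the TCP to the fingertips, in m); y points along the fingers, z is the direction in which the jaws open and shut, and the axes are right-handed (so a half turn about y gives the same grasp; the last joint's range is limited). The gripper opens to 85 mm and grips with 20 to 120 N. Pads are 22 mm wide; open, the fingers measure 114 mm over their backs; the gripper's body (76 mm by 85 mm) begins 54 mm behind the grasp point. The pads swing forward as they close: fully open they stand 13 mm farther back than shut.
Start: joints at [-1.174, 0.091, 1.231, -0, 1.82, -0.057], TCP at [0.263, -0.539, 0.256] pointing down, gripper open.
Joint ranges: [-2.87, 2.87], [-0.86, 2.18], [0.17, 2.46], [-1.51, 4.65], [0.06, 2.69], [-2.65, 2.65]. Speed limits (rad/s): [2.57, 2.57, 3.01, 3.14, 3.14, 3.14].

INTERFACE

Orientations are given as a 3x3 rotation matrix whose columns are the frame's x, y, z axes.
In Python, from bench import manip, viewer gives the robot as it stands.
- The arm moves only by the tool drive_tool, never from a script. Its argument "commands" is text: rows parted by semicolons, each of 5 numbers parted by spaces: the shift along the tool's x, y, z in cm, then the turn about the tool's y in units of 5 degrees (1.0 is 5 degrees), then the finger opening in cm, from 0 to 8.54. A call has 1 to 20 rows; each row shifts and turns the commanded pose from where the row before left it, along the tool's axes as they then stand; what a row does not reach is not made up. A row lasts 1/10 s, in which the tool goes at most 50 mm and 8.59 degrees, less where a joint would pass 70% of its speed; a pose out of reach is approached as far as the arm can. A call is refused whole if a number of a shift passes 5 or a number of a turn 1, either way. A call with a gripper value outside its range is refused whole. The fingers move at their own pace and stop on an object; "squeeze" is the grip in N (left out, the last holds). Time passes only in rows, so rows that do not move let the fingers close. It gives the time, the measured TCP pose, the force and the opening at its end, in the units of the state.
- manip.get_obs(): the state, without advancing time (a new reading comes with each control period).
- viewer.camera(name): name is "side" or "top"; returns a dict with "pixels" (400x640x3 uint8, red, green, blue), "depth" (400x640 float32, m along the optical axis (not along the pixel's ray), 0 where there is no reading), "mtx" (3x3 intrinsics, pixels), "k1" (the pictures are not rectified: a ray, as slopes to the right and down, at radius r is drawn at 1 + k1 r^2 times it, then the intrinsics apply), "rvec" (rotation vector, rad) and "tvec" (3), from world to camera coordinates, as OpenCV has them. Camera axes: x right, y down, z forward; pixel columns grow to the right and rows downward; lengths in m; the calibration is good to about 2 mm. A picture is of the moment at which its call begins.
- manip.finish_job(): hands the job in, once; it reports no verdict.
The state is a dict: "time": time; "q": joint angles; "qd": joint speeds; "tau": joint torques, N m; "tool_pos": TCP position; "tcp_rot": TCP orientation; "wrist_force": force on the tool from outside, world axes, zero at the start; "wrist_torque": the same for the moment, N m; "finger_gap": finger opening in m.
Only numpy, scipy, OpenCV 4.12 (cv2) and the standard library are available. Lean on these libraries where they do the work, as an engineer would, in place of code of your own. Each camera call takes 0.05 s, during which the arm holds its last target.

## Working session

There is one attempt and no reset: what is moved stays moved. The work goes in short steps, Python scripts to look and compute and a tool call to move; the robot and the scene stay as the last step left them, time stands still between calls to the robot, and variables do not carry over. Pictures are saved under pics/ and viewed, and the job is handed in when it is done.

Besides the shell and the picture viewer there is one more tool, called after ">>>" as name(argument=value, ...) on one line, values as JSON. drive_tool: Moves the arm, as the interface text tells. Its arguments: {"type":"object","properties":{"commands":{"type":"string"},"squeeze":{"type":"number"}},"required":["commands"]}

```bash
ls; mkdir -p pics; cat > h.py <<'E'
import numpy as np, cv2
from bench import manip, viewer
def snap(name,tag):
    c=viewer.camera(name); np.savez(f'{tag}.npz',**c)
    cv2.imwrite(f'pics/{tag}.png',c['pixels'][:,:,::-1]); return c
def load(tag): return dict(np.load(f'{tag}.npz',allow_pickle=True))
def ray(c,u,v):
    K=c['mtx']; d=np.array([(u-K[0,2])/K[0,0],(v-K[1,2])/K[1,1]]); k=float(c['k1'])
    x=d.copy()
    for _ in range(20): x=d/(1+k*(x@x))
    return np.array([x[0],x[1],1.])
def RT(c): return cv2.Rodrigues(np.array(c['rvec'],float))[0],np.array(c['tvec'],float).ravel()
def pt(c,u,v,z=None):
    "world point from depth, or at world height z"
    R,t=RT(c); r=ray(c,u,v)
    if z is None:
        return R.T@(r*c['depth'][int(round(v)),int(round(u))]-t)
    o=-R.T@t; d=R.T@r; return o+d*(z-o[2])/d[2]
def proj(c,P):
    R,t=RT(c); p=R@np.asarray(P,float)+t; x=p[:2]/p[2]; x=x*(1+float(c['k1'])*(x@x)); K=c['mtx']
    return K[0,0]*x[0]+K[0,2],K[1,1]*x[1]+K[1,2]
def crop(c,u0,v0,u1,v1,s,name):
    cv2.imwrite(f'pics/{name}.png',cv2.resize(np.ascontiguousarray(c['pixels'][v0:v1,u0:u1,::-1]),None,fx=s,fy=s,interpolation=cv2.INTER_CUBIC))
E
python3 - <<'E'
from h import *
np.set_printoptions(precision=4,suppress=True)
o=manip.get_obs(); print(o)
for n in ['side','top']:
    c=snap(n,n+'0'); R,t=RT(c); print(n,-R.T@t,R,c['k1'],c['mtx'])
E
```

```text
pics
{'time': 0.0, 'q': array([-1.1738,  0.0919,  1.2319,  0.    ,  1.8198, -0.0567]), 'qd': array([ 0.0012,  0.0003,  0.0004, -0.0007,  0.0005, -0.0019]), 'tau': array([ -0.0021, -45.873 , -41.8026,  -0.0004,   0.0115,  -0.    ]), 'tool_pos': array([ 0.2629, -0.5391,  0.2551]), 'tcp_rot': array([[-0.8988, -0.0008,  0.4383],
       [-0.4383,  0.0019, -0.8988],
       [-0.0001, -1.    , -0.002 ]]), 'wrist_force': array([-0.2119,  0.9459,  0.4729]), 'wrist_torque': array([-0.0163,  0.0017, -0.0303]), 'finger_gap': 0.08553205001410177}
side [0.4077 1.0544 1.0113] [[-0.991  -0.1331 -0.0132]
 [-0.0697  0.5979 -0.7985]
 [ 0.1142 -0.7904 -0.6018]] -0.04376712836214237 [[432.6088   0.     322.3141]
 [  0.     432.6088 197.9882]
 [  0.       0.       1.    ]]
top [ 0.4007 -0.0262  1.5026] [[-0.0032 -1.     -0.0025]
 [-0.9927  0.0035 -0.1204]
 [ 0.1204  0.0021 -0.9927]] -0.0026643939092765474 [[392.9196   0.     319.7979]
 [  0.     392.9196 196.8649]
 [  0.       0.       1.    ]]
```

View pics/side0.png

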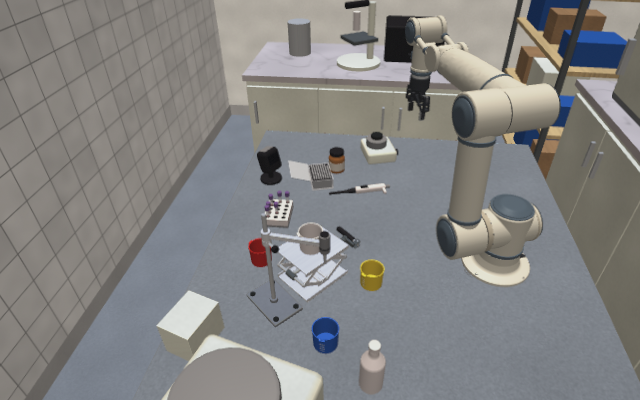

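View pics/top0.png

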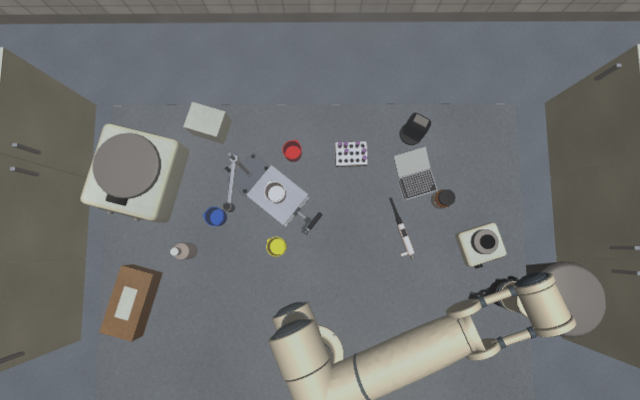

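The jack with the white beaker is at top (277,193). The look-alike beakers are red (292,151), blue (216,216) and yellow (277,246). The dosing arm runs from about (232,157) to (229,208), and the crank is near (313,223). Next I'll crop in closer.

```bash
python3 - <<'E'
from h import *
c=load('top0'); crop(c,200,140,340,245,5.7,'t0c')
c=load('side0'); crop(c,235,205,375,310,5.7,'s0c')
E
```

```text
(no output)
```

View pics/t0c.png

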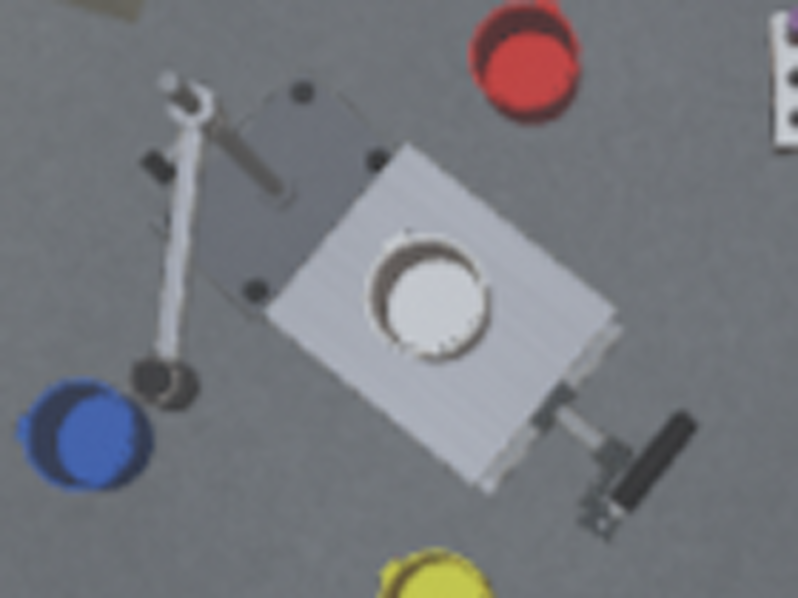

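View pics/s0c.png

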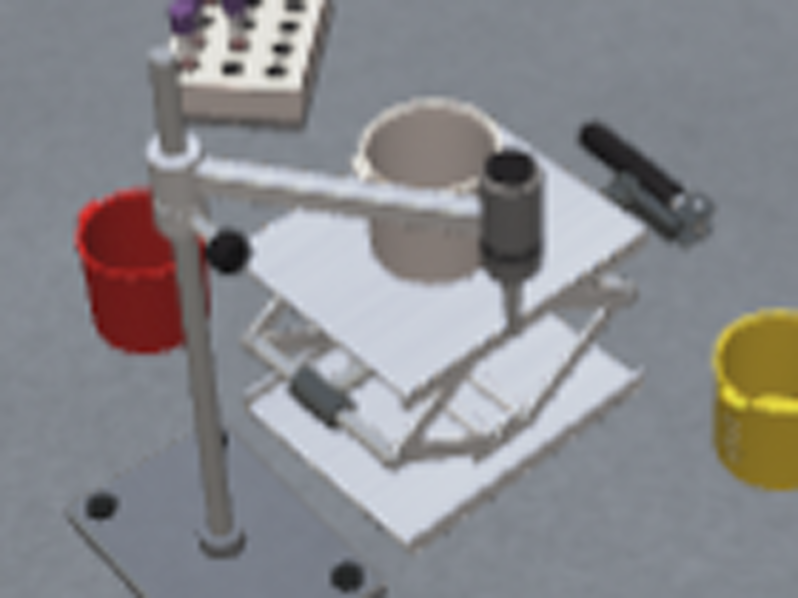

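```bash
python3 - <<'E'
from h import *
np.set_printoptions(precision=4,suppress=True)
c=load('top0')
T=lambda u,v:(200+u/5.7,140+v/5.7)
S=lambda u,v:(235+u/5.7,205+v/5.7)
cs=[(407,147),(617,318),(485,490),(268,312)]
P=np.array([pt(c,*T(*p),z=.124) for p in cs]); print(P,P.mean(0))
for i in range(4): print(np.linalg.norm(P[i]-P[(i+1)%4]))
for n,p in dict(plate=(330,310),rimR=(486,300),rim=(430,237),hA=(655,458),hB=(625,495),hC=(685,423),headtop=(150,378),arm=(180,230),postTop=(170,82),hinge=(600,520),hub=(612,455)).items(): print(n,pt(c,*T(*p)))
s=load('side0')
for n,p in dict(plate=(330,260),plate2=(560,170),headtop=(511,165),head=(511,210),ntip=(513,328),hA=(640,165),hB=(590,130),hC=(680,195),hinge=(697,215),arm=(330,187),rimfar=(430,103),rimnear=(425,190)).items(): print('s',n,pt(s,*S(*p)))
E
```

```text
[[0.6803 0.1491 0.124 ]
 [0.5719 0.0175 0.124 ]
 [0.4656 0.0986 0.124 ]
 [0.5764 0.2342 0.124 ]] [0.5735 0.1249 0.124 ]
0.17046393124636977
0.13367664013859817
0.17507325492981918
0.13428696333502682
plate [0.5782 0.1965 0.1189]
rimR [0.5799 0.0965 0.1505]
rim [0.6137 0.1273 0.1827]
hA [ 0.488  -0.0052  0.0743]
hB [0.4644 0.0139 0.0756]
hC [ 0.5099 -0.0244  0.0788]
headtop [0.5183 0.2641 0.2996]
arm [0.6034 0.2557 0.2741]
postTop [0.6732 0.249  0.3348]
hinge [0.4488 0.03   0.0706]
hub [0.49   0.0223 0.0739]
s plate [0.6276 0.1547 0.1248]
s plate2 [0.5179 0.0706 0.1237]
s headtop [0.5167 0.2701 0.3043]
s head [0.516  0.2773 0.2848]
s ntip [0.5172 0.2673 0.2026]
s hA [0.4792 0.0094 0.0772]
s hB [ 0.5103 -0.0163  0.0781]
s hC [0.4554 0.0194 0.0658]
s hinge [0.4445 0.0412 0.0719]
s arm [0.5994 0.2596 0.2732]
s rimfar [0.5824 0.0979 0.1875]
s rimnear [0.5567 0.2591 0.2756]
```

```bash
cat >> h.py <<'E'
def cloud(c):
    K=c['mtx']; h,w=c['depth'].shape; u,v=np.meshgrid(np.arange(w,dtype=float),np.arange(h,dtype=float))
    R,t=RT(c); d=np.dstack([(u-K[0,2])/K[0,0],(v-K[1,2])/K[1,1]]); x=d.copy(); k=float(c['k1'])
    for _ in range(15): x=d/(1+k*(x**2).sum(2,keepdims=True))
    p=np.dstack([x,np.ones((h,w))])*c['depth'][...,None]
    return (p-t)@R
E
python3 - <<'E'
from h import *
np.set_printoptions(precision=4,suppress=True)
for n in ['top0','side0']:
    c=load(n); W=cloud(c); X,Y,Z=W[...,0],W[...,1],W[...,2]
    roi=(X>.45)&(X<.75)&(Y>.2)&(Y<.32)&(c['depth']>0)
    m=roi&(X<.54)&(Z>.295)&(Z<.32); print(n,'headtop',W[m].mean(0),np.ptp(W[m],0),m.sum(), np.median(Z[m]))
    m=roi&(X<.54)&(Z>.19)&(Z<.22); print('nozzle',W[m].mean(0) if m.any() else 0,m.sum(), Z[m].min() if m.any() else 0)
    m=roi&(X>.55)&(X<.64)&(Z>.25)&(Z<.29); b=W[m]; print('bar',b.mean(0),np.polyfit(b[:,0],b[:,1],1),np.percentile(b[:,2],[5,50,95]))
    m=roi&(X>.645)&(Z>.305)&(Z<.37); print('post',W[m].mean(0),np.ptp(W[m],0),m.sum())
    for a in np.arange(.02,.36,.04):
        m=roi&(X>.64)&(X<.71)&(Z>a)&(Z<a+.04)
        if m.sum(): print(a,np.median(W[m],0),m.sum())
    # beaker wall
    m=(abs(X-.5735)<.07)&(abs(Y-.125)<.07)&(Z>.145)&(Z<.2)&(c['pixels'].min(2)>60)
    b=W[m]; print('beaker',b[:,2].max(),np.percentile(b[:,2],95)); 
    m&=Z>.181; b=W[m]; A=np.c_[2*b[:,:2],np.ones(len(b))]; s=np.linalg.lstsq(A,(b[:,:2]**2).sum(1),rcond=None)[0]; print('rim fit',s[:2],np.sqrt(s[2]+s[:2]@s[:2]),len(b))
c=load('top0')
L=lambda u,v,z: pt(c,200+u/5.7,140+v/5.7,z=z)
print('rim ctr',L(427,297.5,.189), L(364,297.5,.189),L(490,297.5,.189),L(427,233,.189),L(427,362,.189))
print('headtop',L(151,380,.302))
E
```

```text
top0 headtop [0.5198 0.2647 0.3009] [0.0249 0.0257 0.0142] 56 0.3003663544496077
nozzle 0 0 0
bar [0.5944 0.2576 0.2733] [-0.0884  0.3102] [0.2653 0.2737 0.2779]
post [0.6728 0.2498 0.328 ] [0.0116 0.0123 0.0336] 23
0.02 [0.6725 0.2474 0.0246] 30
0.06 [0.6715 0.2476 0.0801] 8
0.09999999999999999 [0.6707 0.2485 0.1252] 10
0.13999999999999999 [0.6718 0.2481 0.1624] 11
0.17999999999999997 [0.6701 0.2477 0.1961] 10
0.21999999999999995 [0.6529 0.2699 0.2516] 44
0.25999999999999995 [0.6653 0.2492 0.2766] 75
0.3 [0.6726 0.2492 0.3315] 25
beaker 0.1952388778652861 0.19189985604467427
rim fit [0.5808 0.1314] 0.03434850656944013 83
side0 headtop [0.5179 0.2687 0.3011] [0.0249 0.0278 0.0105] 78 0.3015664063902304
nozzle [0.5179 0.2672 0.2103] 13 0.20041301803921616
bar [0.5961 0.2615 0.2716] [-0.0497  0.2911] [0.2624 0.2735 0.2775]
post [0.6718 0.2544 0.3252] [0.013  0.0122 0.0343] 58
0.02 [0.6712 0.2557 0.0286] 64
0.06 [0.6716 0.2553 0.0772] 39
0.09999999999999999 [0.6711 0.255  0.1175] 47
0.13999999999999999 [0.671  0.2552 0.1597] 44
0.17999999999999997 [0.6708 0.2557 0.2006] 50
0.21999999999999995 [0.6622 0.263  0.2492] 118
0.25999999999999995 [0.6669 0.2572 0.276 ] 166
0.3 [0.6712 0.2545 0.3239] 65
beaker 0.19261222956264115 0.1907720301415275
rim fit [0.5781 0.132 ] 0.03431651851933427 115
rim ctr [0.5764 0.1279 0.189 ] [0.5766 0.1652 0.189 ] [0.5763 0.0906 0.189 ] [0.6151 0.1283 0.189 ] [0.538  0.1275 0.189 ]
headtop [0.517 0.263 0.302]
```

```bash
cat >> h.py <<'E'
def goto(x,y,z,deg,ax=None):
    "turn units, then shift cm in tool axes after the turn"
    o=manip.get_obs(); R=o['tcp_rot']; a=np.degrees(np.arctan2(R[1,2],R[0,2]))
    tu=(a-deg)/5; b=np.radians(deg); d=(np.array([x,y,z])-o['tool_pos'])*100
    print('t',o['time'],'pos',o['tool_pos'].round(4),'ang',a.round(2),'F',o['wrist_force'].round(1),'gap',round(o['finger_gap'],4))
    print('turn units %.2f  after-turn shift x %.2f y %.2f z %.2f'%(tu,d@[np.sin(b),-np.cos(b),0],-d[2],d@[np.cos(b),np.sin(b),0]))
E
python3 -c "
from h import *
goto(.518,.266,.42,-95.4)"
```

```text
t 0.1 pos [ 0.263  -0.5391  0.2552] ang -64.0 F [ 0.2 -0.1 -0.4] gap 0.0857
turn units 6.28  after-turn shift x -17.81 y -16.48 z -82.55
```

>>> drive_tool(commands="0 -2.4 0 0.9 8.54;0 -2.4 0 0.9 8.54;0 -2.4 0 0.9 8.54;0 -2.4 0 0.9 8.54;0 -2.4 0 0.9 8.54;0 -2.4 0 0.9 8.54;0 -2.1 0 0.9 8.54")

```text
time: 0.8
tool_pos: [0.263, -0.5392, 0.4221]
tcp_rot: [[-0.995, -0.0, -0.099], [0.099, 0.0, -0.995], [0.0, -1.0, -0.0]]
wrist_force: [0.3, -0.9, 0.5]
finger_gap: 0.0853
```

```bash
python3 -c "
from h import *
goto(.518,.266,.42,-95.4)"
```

```text
t 0.8 pos [ 0.263  -0.5392  0.4221] ang -95.69 F [ 0.3 -0.9  0.5] gap 0.0853
turn units -0.06  after-turn shift x -17.81 y 0.21 z -82.56
```

>>> drive_tool(commands="-0.89 0 -4 0 8.54;-0.89 0 -4.13 0 8.54;-0.89 0 -4.13 0 8.54;-0.89 0 -4.13 0 8.54;-0.89 0 -4.13 0 8.54;-0.89 0 -4.13 0 8.54;-0.89 0 -4.13 0 8.54;-0.89 0 -4.13 0 8.54;-0.89 0 -4.13 0 8.54;-0.89 0 -4.13 0 8.54;-0.89 0 -4.13 0 8.54;-0.89 0 -4.13 0 8.54;-0.89 0 -4.13 0 8.54;-0.89 0 -4.13 0 8.54;-0.89 0 -4.13 0 8.54;-0.89 0 -4.13 0 8.54;-0.89 0 -4.13 0 8.54;-0.89 0 -4.13 0 8.54;-0.89 0 -4.13 0 8.54;-0.89 0 -4.13 0 8.54")

```text
time: 2.8
tool_pos: [0.5194, 0.2664, 0.4207]
tcp_rot: [[-0.995, -0.001, -0.096], [0.096, -0.0, -0.995], [0.001, -1.0, 0.0]]
wrist_force: [1.2, -0.7, 0.8]
finger_gap: 0.0855
```

```bash
python3 -c "
from h import *
goto(.518,.266,.290,-95.4)
c=snap('side','s1'); crop(c,220,100,400,260,4,'s1c')
c=snap('top','t1'); crop(c,180,110,340,245,4.5,'t1c')"
```

```text
t 2.8 pos [0.5194 0.2664 0.4207] ang -95.49 F [ 1.2 -0.7  0.8] gap 0.0855
turn units -0.02  after-turn shift x 0.14 y 13.07 z 0.05
```

View pics/s1c.png

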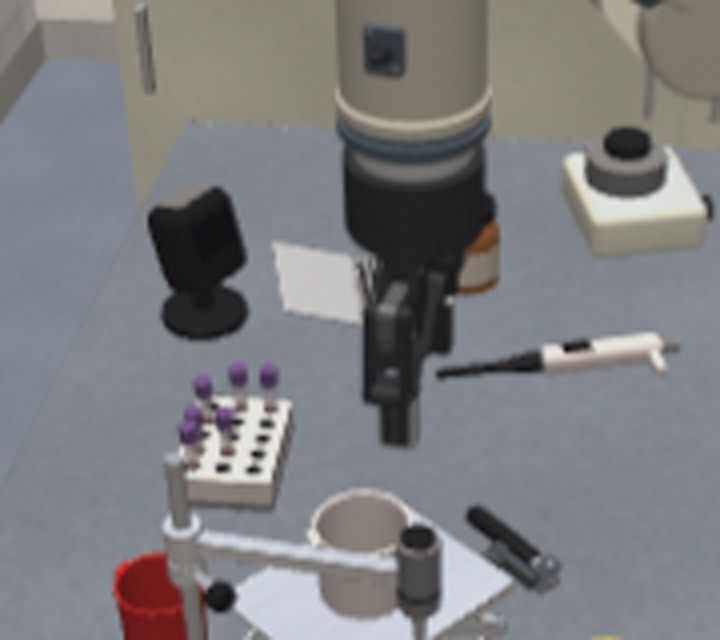

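The side crop shows the fingers above the head, near (400,440) in the crop with the head at (418,565). The jaws straddle it along the tangent. I'll descend and grip lightly.

>>> drive_tool(commands="0.1 2 0 0 8.54;0 2 0 0 8.54;0 2 0 0 8.54;0 2 0 0 8.54;0 2 0 0 8.54;0 1.5 0 0 8.54;0 1.1 0 0 8.54;0 0.5 0 0 6;0 0 0 0 5;0 0 0 0 4;0 0 0 0 3.5", squeeze=20)

```text
time: 4.0
tool_pos: [0.5185, 0.2647, 0.2915]
tcp_rot: [[-0.995, 0.002, -0.096], [0.096, 0.001, -0.995], [-0.002, -1.0, -0.001]]
wrist_force: [0.6, -0.4, 0.5]
finger_gap: 0.0351
```

```bash
python3 -c "
from h import *
goto(.518,.266,.290,-95.4)
c=snap('side','s2'); crop(c,220,150,380,270,4.8,'s2c')
c=snap('top','t2'); crop(c,180,110,340,245,4.5,'t2c')"
```

```text
t 4.0 pos [0.5185 0.2647 0.2915] ang -95.5 F [ 0.6 -0.4  0.5] gap 0.0351
turn units -0.02  after-turn shift x 0.06 y 0.15 z -0.12
```

View pics/s2c.png

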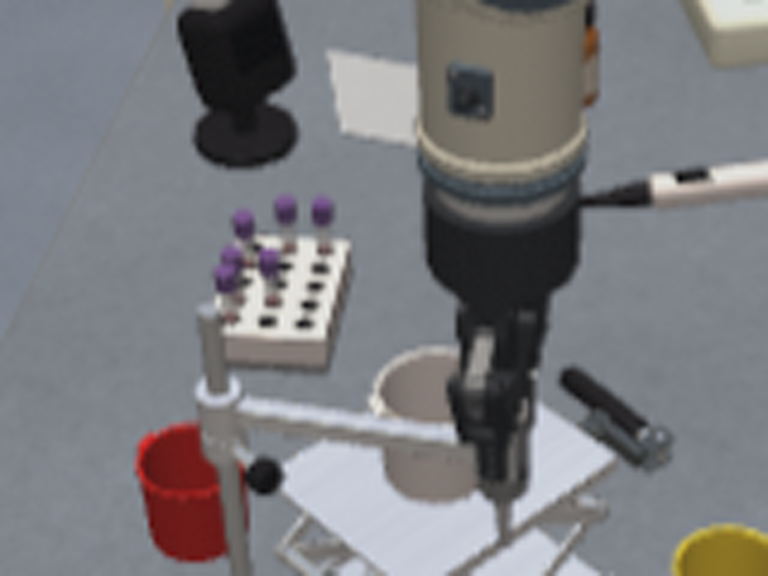

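View pics/t2c.png

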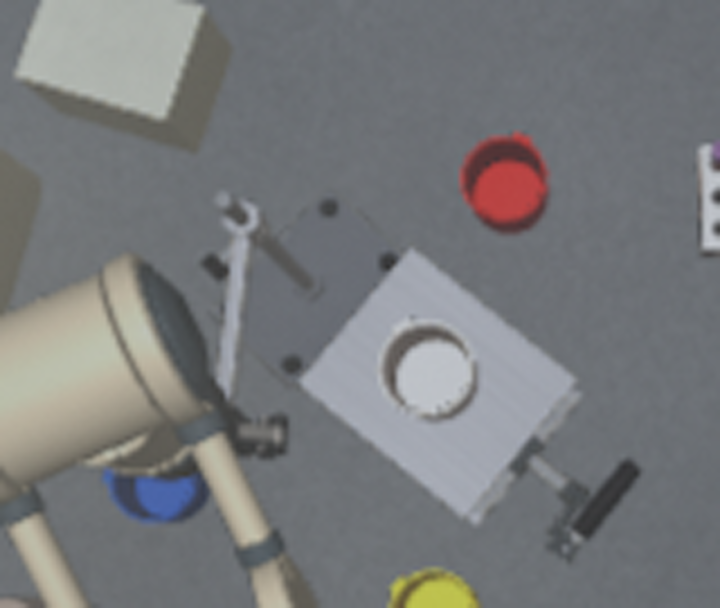

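>>> drive_tool(commands="0 0 0 0 2.6;0 0 0 0 2.4;0 0 0 0 2.4;0 0 0.39 -0.288 2.4;-0.01 0 0.39 -0.288 2.4;0 0 0.39 -0.288 2.4;-0.01 0 0.39 -0.288 2.4;0 0 0.39 -0.288 2.4;-0.01 0 0.39 -0.288 2.4;0 0 0.39 -0.288 2.4;-0.01 0 0.39 -0.288 2.4", squeeze=20)

```text
time: 5.2
tool_pos: [0.5186, 0.2335, 0.291]
tcp_rot: [[-0.994, 0.001, 0.106], [-0.106, 0.001, -0.994], [-0.002, -1.0, -0.001]]
wrist_force: [0.0, 0.1, 3.3]
finger_gap: 0.0275
```

```bash
cat >> h.py <<'E'
PV=np.array([.672,.2515])
def arc():
    o=manip.get_obs(); d=o['tool_pos'][:2]-PV; print('radius',np.hypot(*d),'bearing',np.degrees(np.arctan2(d[1],d[0]))%360,o['wrist_force'].round(1))
E
python3 -c "
from h import *
goto(.577,.129,.290,-37.8);arc()"
```

```text
t 5.2 pos [0.5186 0.2335 0.291 ] ang -83.92 F [0.  0.1 3.3] gap 0.0275
turn units -9.22  after-turn shift x 4.68 y 0.10 z 11.02
radius 0.1544645402066077 bearing 186.68824379675985 [0.  0.1 3.3]
```

>>> drive_tool(commands="0 0 0.39 -0.288 2.4;-0.01 0 0.39 -0.288 2.4;0 0 0.39 -0.288 2.4;-0.01 0 0.39 -0.288 2.4;0 0 0.39 -0.288 2.4;-0.01 0 0.39 -0.288 2.4;0 0 0.39 -0.288 2.4;-0.01 0 0.39 -0.288 2.4;0 0 0.39 -0.288 2.4;-0.01 0 0.39 -0.288 2.4;0 0 0.39 -0.288 2.4;-0.01 0 0.39 -0.288 2.4;0 0 0.39 -0.288 2.4;-0.01 0 0.39 -0.288 2.4;0 0 0.39 -0.288 2.4;-0.01 0 0.39 -0.288 2.4;0 0 0.39 -0.288 2.4;-0.01 0 0.39 -0.288 2.4;0 0 0.39 -0.288 2.4;-0.01 0 0.39 -0.288 2.4")

```text
time: 7.2
tool_pos: [0.5456, 0.161, 0.291]
tcp_rot: [[-0.821, 0.001, 0.571], [-0.571, 0.0, -0.821], [-0.001, -1.0, 0.001]]
wrist_force: [1.0, 0.2, 3.1]
finger_gap: 0.0273
```

```bash
python3 -c "
from h import *
goto(.577,.129,.290,-37.8);arc()
c=snap('side','s3'); crop(c,220,150,380,270,4.8,'s3c')"
```

```text
t 7.2 pos [0.5456 0.161  0.291 ] ang -55.15 F [1.  0.2 3.1] gap 0.0273
turn units -3.47  after-turn shift x 0.61 y 0.10 z 4.44
radius 0.15542509535350477 bearing 215.59856239958106 [1.  0.2 3.1]
```

View pics/s3c.png

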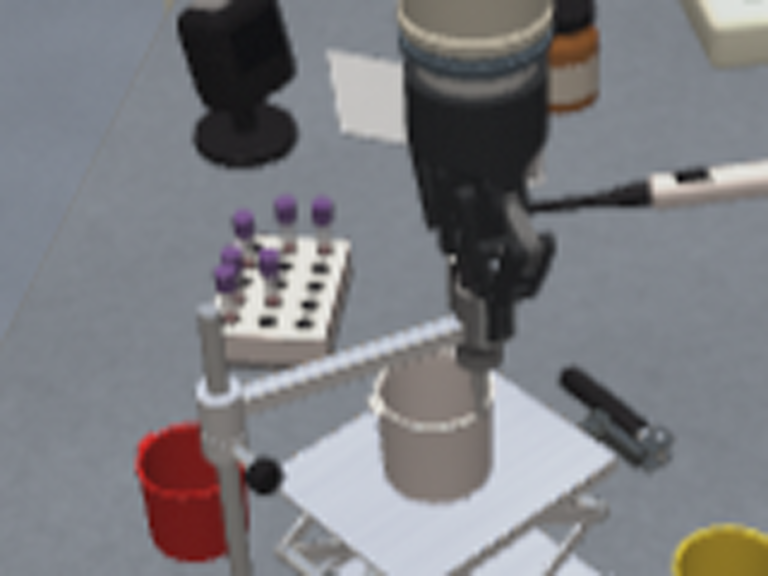

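>>> drive_tool(commands="0 0 0.39 -0.288 2.4;-0.01 0 0.39 -0.288 2.4;0 0 0.39 -0.288 2.4;-0.01 0 0.39 -0.288 2.4;0 0 0.39 -0.288 2.4;-0.01 0 0.39 -0.288 2.4;0 0 0.39 -0.288 2.4;-0.01 0 0.39 -0.288 2.4;0 0 0.39 -0.288 2.4;-0.01 0 0.39 -0.288 2.4;0 0 0.39 -0.288 2.4;-0.01 0 0.1 -0.1 2.4;0 0 0 0 2.4;0 0 0 0 2.4")

```text
time: 8.65
tool_pos: [0.5754, 0.1289, 0.291]
tcp_rot: [[-0.628, 0.002, 0.778], [-0.778, -0.0, -0.628], [-0.001, -1.0, 0.002]]
wrist_force: [1.4, -0.8, 5.2]
finger_gap: 0.0278
```

```bash
python3 -c "
from h import *
goto(.577,.129,.290,-37.8);arc()
c=snap('side','s4'); crop(c,260,180,360,255,8,'s4c')"
```

```text
t 8.65 pos [0.5754 0.1289 0.291 ] ang -38.92 F [ 1.4 -0.8  5.2] gap 0.0278
turn units -0.22  after-turn shift x -0.11 y 0.10 z 0.12
radius 0.15609718821478222 bearing 231.7835327400504 [ 1.4 -0.8  5.2]
```

View pics/s4c.png

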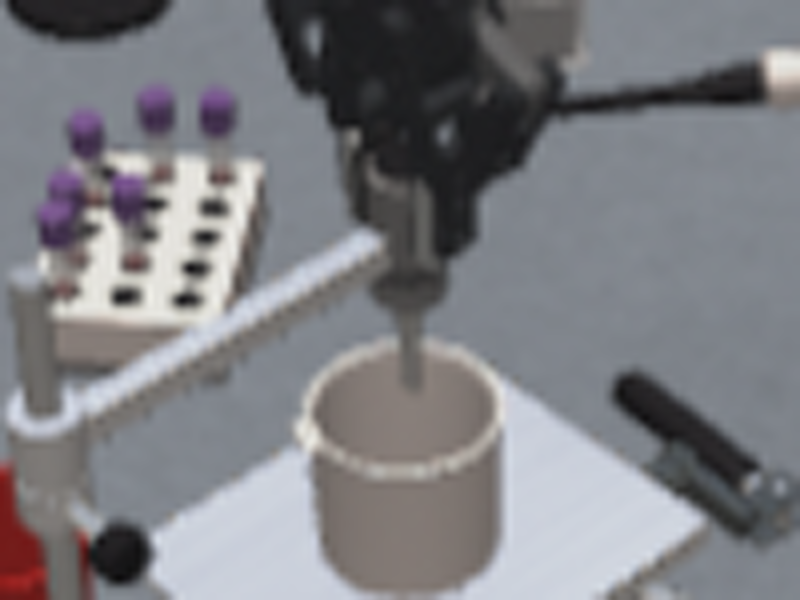

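```bash
python3 -c "
from h import *
np.set_printoptions(precision=4,suppress=True)
s=load('s4'); S=lambda u,v:(260+u/8,180+v/8)
for z in (.196,.198,.2): print(z,pt(s,*S(411,391),z=z))
for p in [(306,408),(503,408),(404,340),(404,474)]: print(pt(s,*S(*p),z=.189))
print(pt(s,*S(404,474)),pt(s,*S(411,385)),pt(s,*S(411,375)))
for z in (.19,.2): print(proj(s,[.577,.129,z]), proj(s,[.5755,.129,z]))
for dz in [0,1]:
  ths=np.linspace(0,6.28,40); q=np.array([proj(s,[.577+.0365*np.cos(t),.129+.0365*np.sin(t),.189]) for t in ths]); print(((q.min(0)-[260,180])*8),((q.max(0)-[260,180])*8))
"
```

```text
0.196 [0.574  0.1328 0.196 ]
0.198 [0.5736 0.1351 0.198 ]
0.2 [0.5731 0.1374 0.2   ]
[0.6114 0.1386 0.189 ]
[0.5412 0.1302 0.189 ]
[0.5823 0.0971 0.189 ]
[0.5711 0.1689 0.189 ]
[0.5716 0.1658 0.1861] [0.5796 0.1008 0.1706] [0.5738 0.1326 0.2034]
(np.float64(310.5947979847002), np.float64(229.4952431627621)) (np.float64(311.10959669129414), np.float64(229.53596614038153))
(np.float64(310.4913854011608), np.float64(226.86201135851414)) (np.float64(311.008688412368), np.float64(226.90256595570173))
[303.4482 332.6369] [506.0738 466.3615]
[303.4482 332.6369] [506.0738 466.3615]
```

>>> drive_tool(commands="0 0 0.1 -0.07 2.4;0 0 0.1 -0.07 2.4;0 0 0 0 2.4;0 0 0 0 2.4;0 0 0 0 3.4;0 0 0 0 4.5;0 0 0 0 6;0 0 0 0 6;0 -1.5 0 0 6;0 -2.5 0 0 6;0 -3 0 0 7;0 -3 0 0 8.5;0 -2 0 0 8.5")

```text
time: 10.0
tool_pos: [0.5766, 0.128, 0.4127]
tcp_rot: [[-0.617, 0.002, 0.787], [-0.787, 0.0, -0.617], [-0.002, -1.0, 0.002]]
wrist_force: [-0.8, 0.1, -0.4]
finger_gap: 0.0852
```

```bash
python3 -c "
from h import *
goto(.5,.2,.38,50.6)"
```

```text
t 10.0 pos [0.5766 0.128  0.4127] ang -38.13 F [-0.8  0.1 -0.4] gap 0.0852
turn units -17.75  after-turn shift x -10.49 y 3.27 z 0.70
```

```bash
python3 - <<'E'
from h import *
np.set_printoptions(precision=4,suppress=True)
for n in ['top0','side0']:
    c=load(n); W=cloud(c); X,Y,Z=W[...,0],W[...,1],W[...,2]
    m=(abs(X-.485)<.045)&(abs(Y)<.045)&(Z>.05)&(Z<.09)&(c['pixels'].max(2)<60)
    b=W[m]; mu=b[:,:2].mean(0); w,V=np.linalg.eigh(np.cov((b[:,:2]-mu).T)); d=V[:,1]; s=(b[:,:2]-mu)@d
    print(n,len(b),mu,np.degrees(np.arctan2(d[1],d[0])),np.percentile(s,[2,98]),'ends',mu+d*s.min(),mu+d*s.max(),'z',np.percentile(b[:,2],[10,50,90]))
    A=np.c_[s,np.ones(len(s))]; print(np.linalg.lstsq(A,b[:,2],rcond=None)[0])
    # plate
    m=(abs(X-.5735)<.12)&(abs(Y-.125)<.12)&(abs(Z-.124)<.006)&(c['pixels'].min(2)>110)
    cnt=np.column_stack(np.where(m))[:,::-1].astype(np.float32)
    P=W[m][:,:2].astype(np.float32); r=cv2.minAreaRect(P); print('plate',r,len(P))
E
```

```text
top0 33 [ 0.485  -0.0028] 140.77578429840304 [-0.0333  0.0282] ends [ 0.5109 -0.024 ] [0.4626 0.0154] z [0.0678 0.0739 0.0793]
[-0.1562  0.0737]
plate ((0.578765332698822, 0.12984773516654968), (0.17030364274978638, 0.1399504393339157), 51.00993728637695) 1589
side0 92 [0.4858 0.0075] 133.5871158329618 [-0.0372  0.0408] ends [ 0.513  -0.0211] [0.4542 0.0407] z [0.0651 0.0733 0.0784]
[-0.135   0.0725]
plate ((0.5750495195388794, 0.13002796471118927), (0.172911137342453, 0.14438283443450928), 51.09166717529297) 1106
```

>>> drive_tool(commands="0 0 0 -0.99 6;0 0 0 -0.99 6;0 0 0 -0.99 6;0 0 0 -0.99 6;0 0 0 -0.99 6;0 0 0 -0.99 6;0 0 0 -0.99 6;0 0 0 -0.99 6;0 0 0 -0.99 6;0 0 0 -0.99 6;0 0 0 -0.99 6;0 0 0 -0.99 6;0 0 0 -0.99 6;0 0 0 -0.99 6;0 0 0 -0.99 6;0 0 0 -0.99 6;0 0 0 -0.99 6;0 0 0 -0.99 5")

```text
time: 11.8
tool_pos: [0.5768, 0.128, 0.41]
tcp_rot: [[0.779, -0.0, 0.627], [-0.627, 0.0, 0.779], [-0.0, -1.0, -0.0]]
wrist_force: [0.6, -0.4, 0.2]
finger_gap: 0.0499
```

```bash
python3 -c "
from h import *
goto(.5005,-.014,.25,51)"
```

```text
t 11.8 pos [0.5768 0.128  0.41  ] ang 51.17 F [ 0.6 -0.4  0.2] gap 0.0499
turn units 0.03  after-turn shift x 3.01 y 16.00 z -15.84
```

>>> drive_tool(commands="0.5 0 -2.6 0 5;0.5 0 -2.6 0 5;0.5 0 -2.6 0 5;0.5 0 -2.6 0 5;0.5 0 -2.6 0 5;0.5 0 -2.8 0 5;0 2.6 0 0 5;0 2.6 0 0 5;0 2.6 0 0 5;0 2.6 0 0 5;0 2.6 0 0 5;0 2.6 0 0 5;0 0 0 0 5;0 0 0 0 5")

```text
time: 13.2
tool_pos: [0.5004, -0.0136, 0.2546]
tcp_rot: [[0.777, -0.001, 0.63], [-0.63, 0.0, 0.777], [-0.001, -1.0, -0.0]]
wrist_force: [0.2, -0.7, 0.1]
finger_gap: 0.0496
```

```bash
python3 -c "
from h import *
np.set_printoptions(precision=4,suppress=True)
goto(.5005,-.014,.070,51)
c=snap('side','s5'); crop(c,250,130,410,250,5,'s5c')
c=snap('top','t5'); crop(c,205,140,345,245,5.7,'t5c')
for n in ['t5','s5']:
    c=load(n); W=cloud(c); X,Y,Z=W[...,0],W[...,1],W[...,2]
    m=(abs(X-.575)<.03)&(abs(Y-.13)<.03)&(Z>.295)&(Z<.32); print('head',n,W[m].mean(0),np.ptp(W[m],0),m.sum())
    m=(abs(X-.575)<.05)&(abs(Y-.13)<.05)&(Z>.183)&(Z<.194)&(c['pixels'].min(2)>60); b=W[m]; r=cv2.minEnclosingCircle(b[:,:2].astype(np.float32)); print('rim',r,len(b))
"
```

```text
t 13.2 pos [ 0.5004 -0.0136  0.2546] ang 50.97 F [ 0.2 -0.7  0.1] gap 0.0496
turn units -0.01  after-turn shift x 0.04 y 18.46 z -0.02
head t5 [0.5774 0.1296 0.3006] [0.025  0.0246 0.0114] 61
rim ((0.5822283625602722, 0.13273441791534424), 0.03807031363248825) 69
head s5 [0.5757 0.1327 0.301 ] [0.0255 0.0276 0.0105] 61
rim ((0.5799614191055298, 0.1306891292333603), 0.03918725252151489) 127
```

View pics/t5c.png

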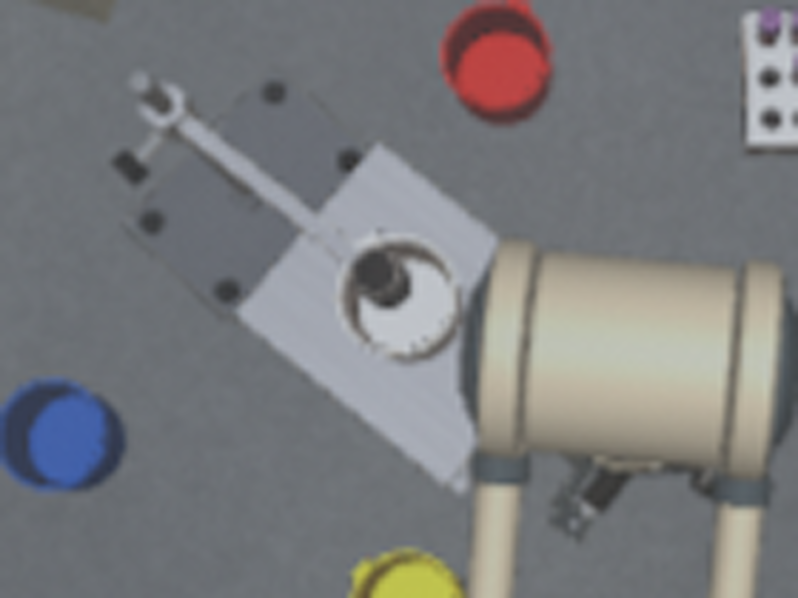

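View pics/s5c.png

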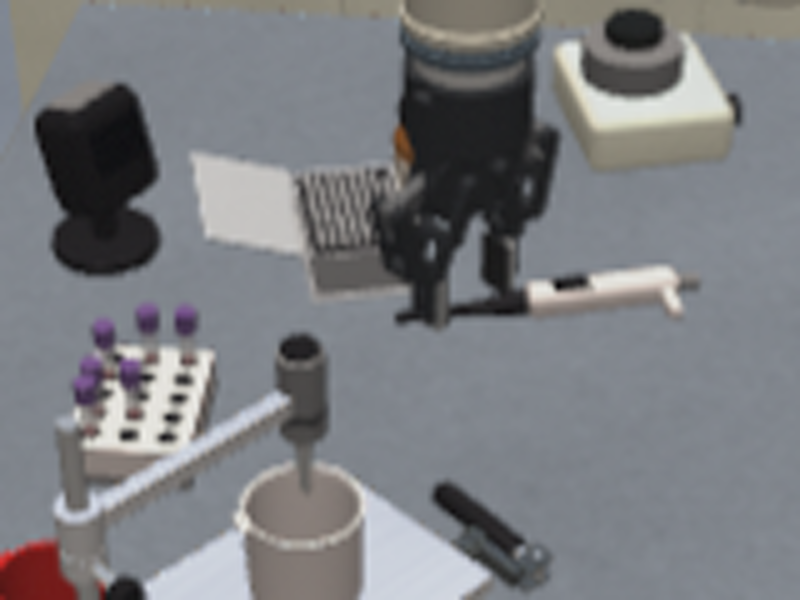

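The nozzle is centred over the beaker to about 2 mm in both views: in the side crop it sits at u≈307, with the rim spanning 245–364. The fingers straddle the handle line. Descending now.

>>> drive_tool(commands="0 2.5 0 0 5;0 2.5 0 0 5;0 2.5 0 0 5;0 2.5 0 0 5;0 2.5 0 0 5;0 2.0 0 0 5;0 1.5 0 0 5;0 1.2 0 0 5;0 0.8 0 0 5;0 0 0 0 5")

```text
time: 14.3
tool_pos: [0.5003, -0.0137, 0.0737]
tcp_rot: [[0.777, -0.001, 0.63], [-0.63, 0.0, 0.777], [-0.001, -1.0, -0.001]]
wrist_force: [0.5, -0.2, -0.2]
finger_gap: 0.0498
```

```bash
python3 -c "
from h import *
goto(.5005,-.014,.070,51)
c=snap('side','s6'); crop(c,260,150,380,240,6.6,'s6c')
"
```

```text
t 14.3 pos [ 0.5003 -0.0137  0.0737] ang 50.96 F [ 0.5 -0.2 -0.2] gap 0.0498
turn units -0.01  after-turn shift x 0.03 y 0.37 z -0.01
```

View pics/s6c.png

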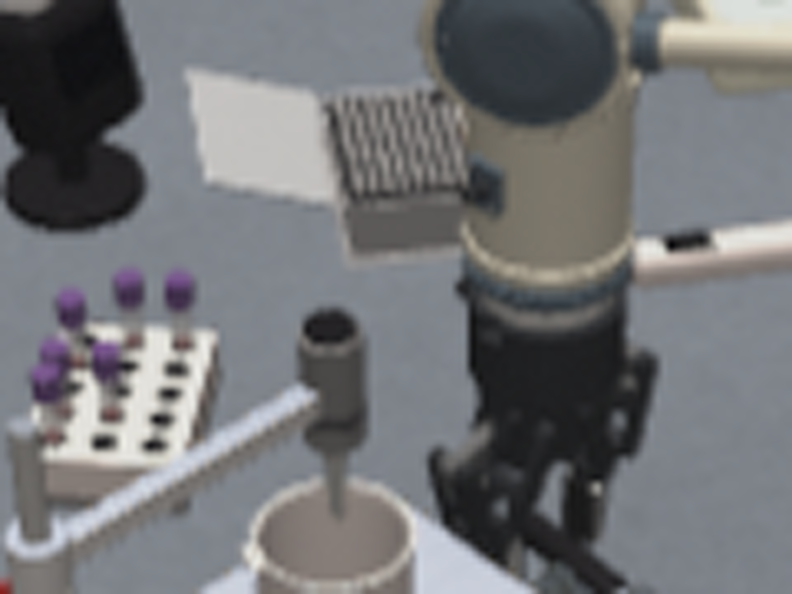

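>>> drive_tool(commands="0 0.2 0 0 4;0 0 0 0 3;0 0 0 0 2;0 0 0 0 1.4;0 0 0 0 1.4;0 0 0 0 1.4", squeeze=25)

```text
time: 14.95
tool_pos: [0.5007, -0.0136, 0.0725]
tcp_rot: [[0.777, 0.001, 0.63], [-0.63, 0.0, 0.777], [0.0, -1.0, 0.0]]
wrist_force: [0.6, 1.4, 0.7]
finger_gap: 0.0173
```

>>> drive_tool(commands="-0.01 0 -0.305 0.5 1.4;0 0 -0.305 0.5 1.4;-0.01 0 -0.305 0.5 1.4;-0.01 0 -0.305 0.5 1.4;0 0 -0.305 0.5 1.4;-0.01 0 -0.305 0.5 1.4;-0.01 0 -0.305 0.5 1.4;0 0 -0.305 0.5 1.4;-0.01 0 -0.305 0.5 1.4;-0.01 0 -0.305 0.5 1.4;0 0 -0.305 0.5 1.4;-0.01 0 -0.305 0.5 1.4")

```text
time: 16.15
tool_pos: [0.4718, -0.0343, 0.0726]
tcp_rot: [[0.356, 0.002, 0.934], [-0.934, 0.002, 0.356], [-0.001, -1.0, 0.002]]
wrist_force: [3.2, 2.2, 0.5]
finger_gap: 0.0172
```

```bash
python3 -c "
from h import *
goto(.4475-.0441,.0303-.0544,.07,-39)
o=manip.get_obs(); d=o['tool_pos'][:2]-[.4475,.0303]; print(np.hypot(*d),np.degrees(np.arctan2(d[1],d[0])))
c=snap('side','s7'); crop(c,260,150,380,240,6.6,'s7c')
c=snap('top','t7'); crop(c,260,190,360,265,8,'t7c')
"
```

```text
t 16.15 pos [ 0.4718 -0.0343  0.0726] ang 20.87 F [3.2 2.2 0.5] gap 0.0172
turn units 11.97  after-turn shift x 3.51 y 0.26 z -5.96
0.06898727349414754 -69.37543553846147
```

View pics/s7c.png

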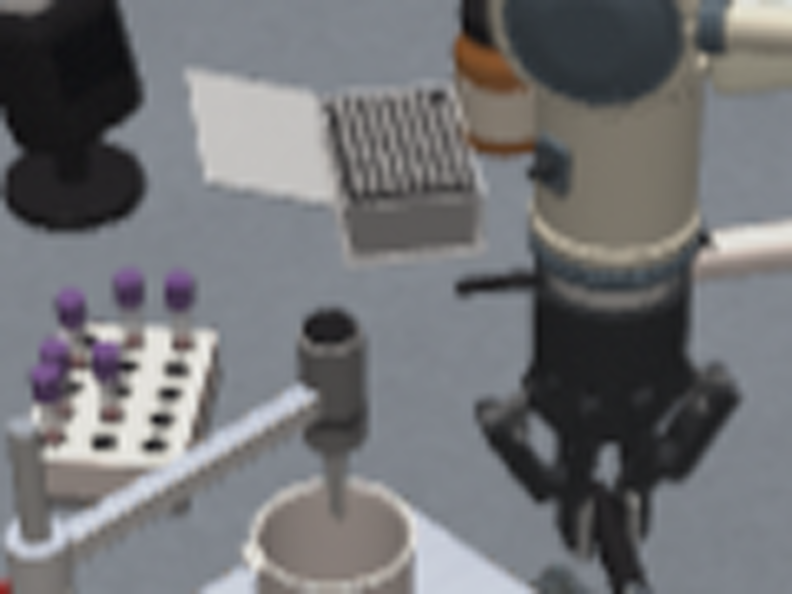

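View pics/t7c.png

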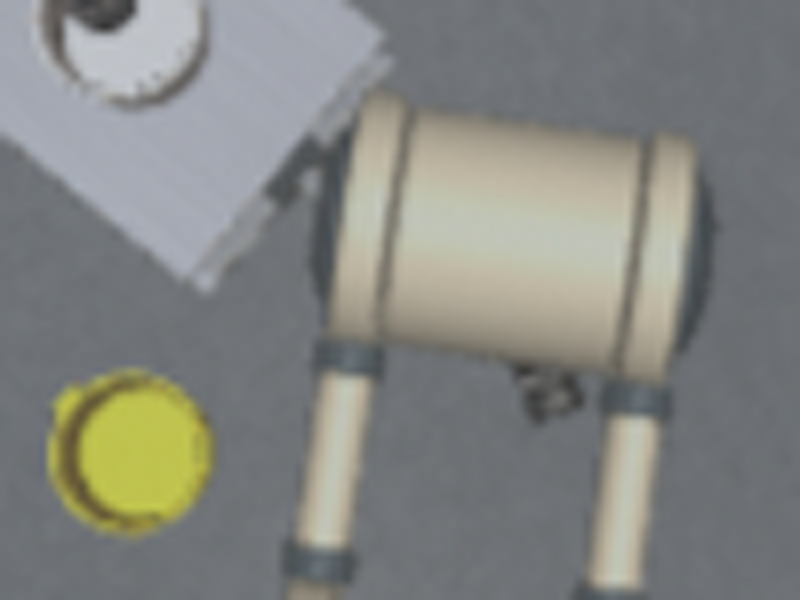

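The handle is following the fingers and the force is low. Continuing.

>>> drive_tool(commands="-0.01 0 -0.305 0.5 1.4;0 0 -0.305 0.5 1.4;-0.01 0 -0.305 0.5 1.4;-0.01 0 -0.305 0.5 1.4;0 0 -0.305 0.5 1.4;-0.01 0 -0.305 0.5 1.4;-0.01 0 -0.305 0.5 1.4;0 0 -0.305 0.5 1.4;-0.01 0 -0.305 0.5 1.4;-0.01 0 -0.305 0.5 1.4;0 0 -0.305 0.5 1.4;-0.01 0 -0.305 0.5 1.4;-0.01 0 -0.305 0.5 1.4;0 0 -0.305 0.5 1.4;-0.01 0 -0.305 0.5 1.4;-0.01 0 -0.305 0.5 1.4;0 0 -0.305 0.5 1.4;-0.01 0 -0.305 0.5 1.4;-0.01 0 -0.305 0.5 1.4;0 0 -0.305 0.5 1.4")

```text
time: 18.25
tool_pos: [0.4136, -0.0296, 0.0726]
tcp_rot: [[-0.485, 0.004, 0.874], [-0.874, 0.002, -0.485], [-0.004, -1.0, 0.002]]
wrist_force: [7.4, 6.1, -3.0]
finger_gap: 0.0172
```

```bash
python3 -c "
from h import *
goto(.4475-.0441,.0303-.0544,.07,-39)
o=manip.get_obs(); d=o['tool_pos'][:2]-[.4475,.0303]; print(np.hypot(*d),np.degrees(np.arctan2(d[1],d[0])),o['wrist_torque'])
"
```

```text
t 18.25 pos [ 0.4136 -0.0296  0.0726] ang -29.03 F [ 7.4  6.1 -3. ] gap 0.0172
turn units 1.99  after-turn shift x 0.21 y 0.26 z -1.14
0.06884453113433461 -119.47455639122715 [ 1.01101958 -1.27687792 -0.08754523]
```

>>> drive_tool(commands="-0.01 0 -0.305 0.5 1.4;-0.02 0 -0.305 0.5 1.4;-0.02 0 -0.305 0.5 1.4;-0.02 0 -0.305 0.5 1.4;-0.01 0 -0.15 0.2 1.4;0 0 -0.1 0 1.4;0 0 0 0 1.4")

```text
time: 18.95
tool_pos: [0.4019, -0.0213, 0.0727]
tcp_rot: [[-0.642, 0.004, 0.767], [-0.767, 0.001, -0.642], [-0.004, -1.0, 0.002]]
wrist_force: [6.4, 3.2, -3.1]
finger_gap: 0.0172
```

```bash
python3 -c "
from h import *
goto(.4475-.0441,.0303-.0544,.07,-39)
o=manip.get_obs(); d=o['tool_pos'][:2]-[.4475,.0303]; print(np.hypot(*d),np.degrees(np.arctan2(d[1],d[0])),o['wrist_torque'])
c=snap('side','s8'); crop(c,260,170,380,260,6.6,'s8c')
c=snap('top','t8'); crop(c,240,180,360,270,6.6,'t8c')
"
```

```text
t 18.95 pos [ 0.4019 -0.0213  0.0727] ang -39.94 F [ 6.4  3.2 -3.1] gap 0.0172
turn units -0.19  after-turn shift x 0.12 y 0.27 z 0.29
0.06885793976712458 -131.46179160715144 [ 0.61719124 -1.27518857 -0.01150826]
```

View pics/s8c.png

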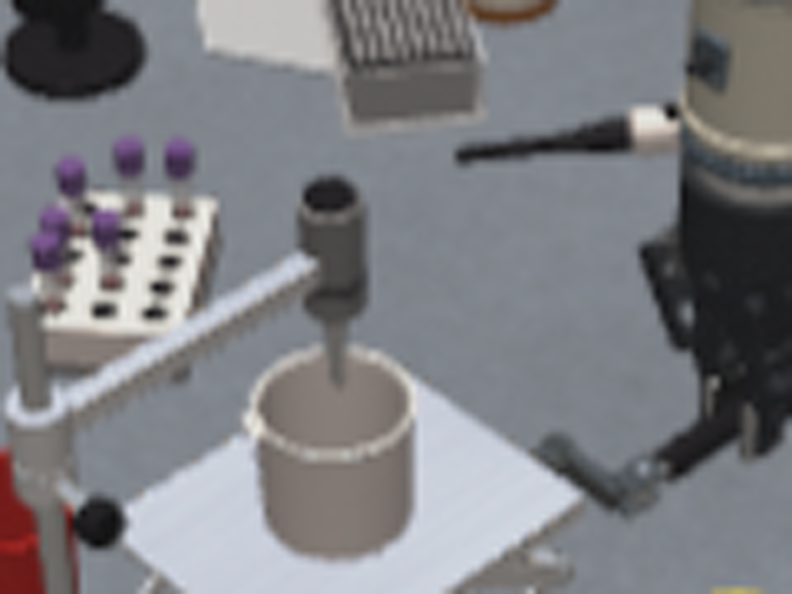

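View pics/t8c.png

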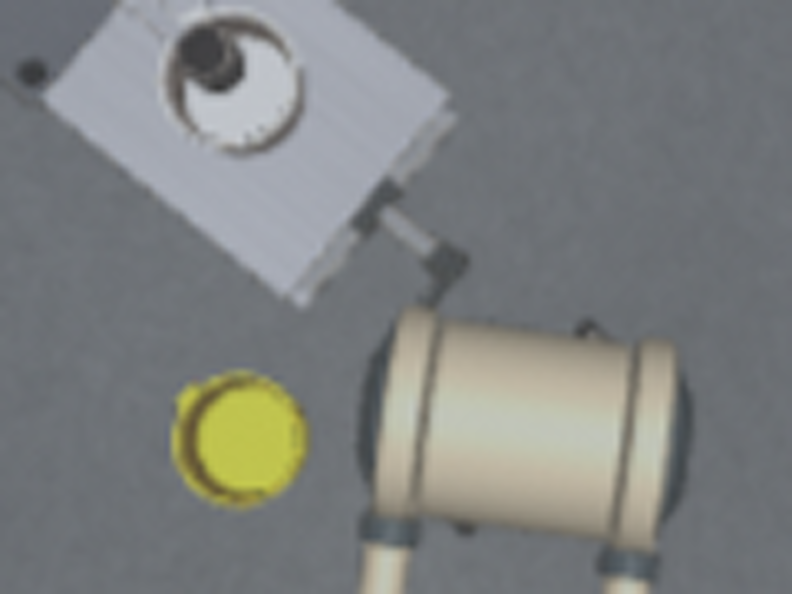

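>>> drive_tool(commands="0 0 -0.15 0.2 1.4;0 0 -0.15 0.2 1.4;0 0 0 0 1.4")

```text
time: 19.35
tool_pos: [0.3998, -0.0193, 0.0728]
tcp_rot: [[-0.668, 0.005, 0.744], [-0.744, 0.001, -0.668], [-0.004, -1.0, 0.002]]
wrist_force: [7.2, 3.3, -2.1]
finger_gap: 0.0171
```

```bash
cat >> h.py <<'E'
def F():
    o=manip.get_obs(); print('tool-frame F x,y,z',(o['tcp_rot'].T@o['wrist_force']).round(1),o['tool_pos'].round(4))
E
python3 -c "
from h import *
F()
o=manip.get_obs(); d=o['tool_pos'][:2]-[.4475,.0303]; print(np.hypot(*d),np.degrees(np.arctan2(d[1],d[0])),o['wrist_torque'])
"
```

```text
tool-frame F x,y,z [-7.2  2.2  3.2] [ 0.3998 -0.0193  0.0728]
0.06878128999342689 -133.90395474777316 [ 0.64197498 -1.32382563  0.10696636]
```

>>> drive_tool(commands="0 0 -0.2 0.3 1.4;0 0 -0.2 0.3 1.4;0 0 0 0 1.4")

```text
time: 19.65
tool_pos: [0.397, -0.0162, 0.0729]
tcp_rot: [[-0.706, 0.005, 0.708], [-0.708, 0.002, -0.706], [-0.005, -1.0, 0.002]]
wrist_force: [9.2, 4.0, -2.1]
finger_gap: 0.017
```

```bash
python3 -c "
from h import *
F();goto(.4475-.0441,.0303-.0544,.07,-39)
o=manip.get_obs(); d=o['tool_pos'][:2]-[.4475,.0303]; print(np.hypot(*d),np.degrees(np.arctan2(d[1],d[0])),o['wrist_torque'])
c=snap('side','s9'); crop(c,300,200,400,270,8,'s9c')
"
```

```text
tool-frame F x,y,z [-9.3  2.2  3.7] [ 0.397  -0.0162  0.0729]
t 19.65 pos [ 0.397  -0.0162  0.0729] ang -44.89 F [ 9.2  4.  -2.1] gap 0.017
turn units -1.18  after-turn shift x 0.21 y 0.29 z 0.99
0.06863425926859967 -137.32069918126967 [ 0.76253419 -1.39563694  0.53112834]
```

View pics/s9c.png

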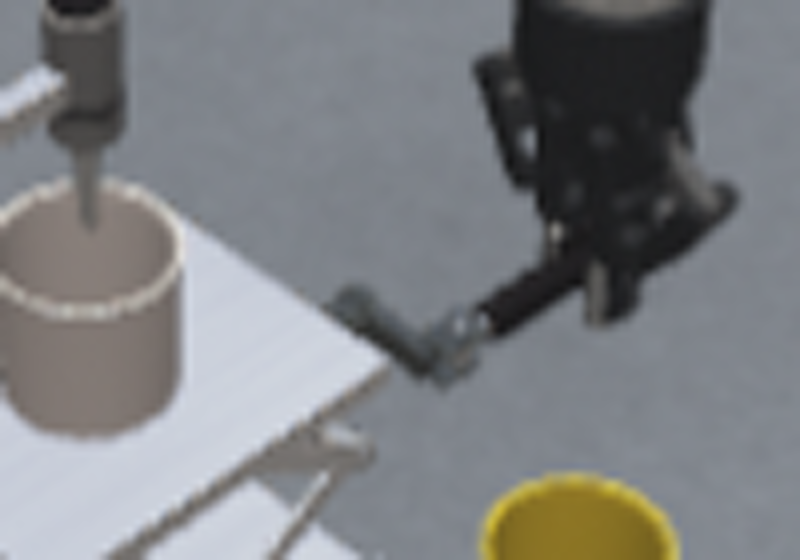

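>>> drive_tool(commands="0 0 0 0 2.5;0 0 0 0 4;0 0 0 0 5;0 -2 0 0 5;0 -3 0 -0.4 5;0 -4 0 -0.4 5;0 -4 0 -0.4 5;4 0 0 0 5;4 0 0 0 5")

```text
time: 20.6
tool_pos: [0.3445, -0.0797, 0.2036]
tcp_rot: [[-0.627, 0.001, 0.779], [-0.779, -0.001, -0.627], [0.0, -1.0, 0.001]]
wrist_force: [-0.6, -0.2, -0.5]
finger_gap: 0.0499
```

```bash
python3 -c "
from h import *
np.set_printoptions(precision=4,suppress=True)
F()
c=snap('side','s10'); crop(c,300,180,400,255,8,'s10c')
c=snap('top','t10'); crop(c,260,190,360,265,8,'t10c')
for n in ['t10','s10']:
    c=load(n); W=cloud(c); X,Y,Z=W[...,0],W[...,1],W[...,2]
    m=(X>.36)&(X<.46)&(Y>-.06)&(Y<.05)&(Z>.045)&(Z<.095)&(c['pixels'].max(2)<60)
    b=W[m]
    if len(b)<5: print(n,len(b));continue
    mu=b[:,:2].mean(0); w,V=np.linalg.eigh(np.cov((b[:,:2]-mu).T)); d=V[:,1]; s=(b[:,:2]-mu)@d
    print(n,len(b),mu,np.degrees(np.arctan2(d[1],d[0])),'ends',mu+d*s.min(),mu+d*s.max(),'z',np.percentile(b[:,2],[10,50,90]))
"
```

```text
tool-frame F x,y,z [ 0.5  0.5 -0.3] [ 0.3445 -0.0797  0.2036]
t10 44 [ 0.4113 -0.0137] 53.43974436050856 ends [ 0.3945 -0.0362] [0.4329 0.0155] z [0.0672 0.0703 0.0739]
s10 78 [ 0.4148 -0.0009] 49.80475671088006 ends [ 0.3907 -0.0295] [0.4555 0.0473] z [0.0636 0.0699 0.0744]
```

View pics/s10c.png

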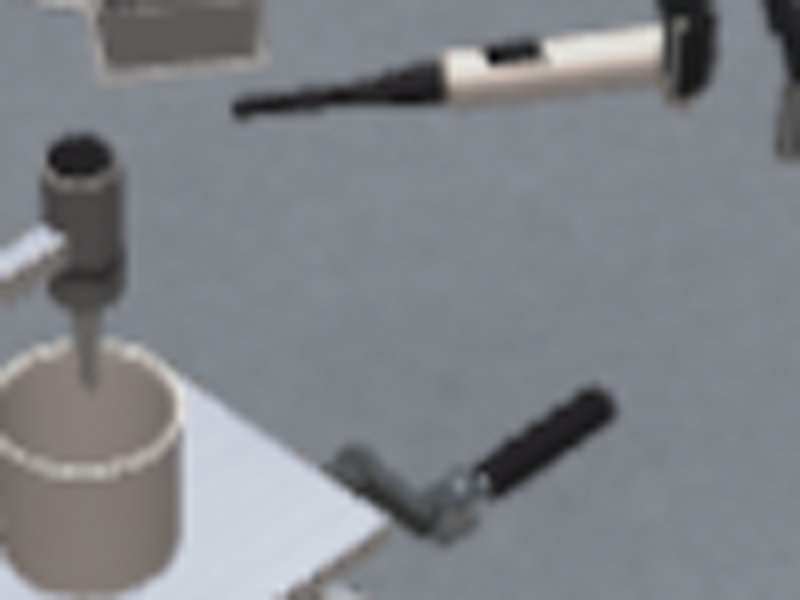

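View pics/t10c.png

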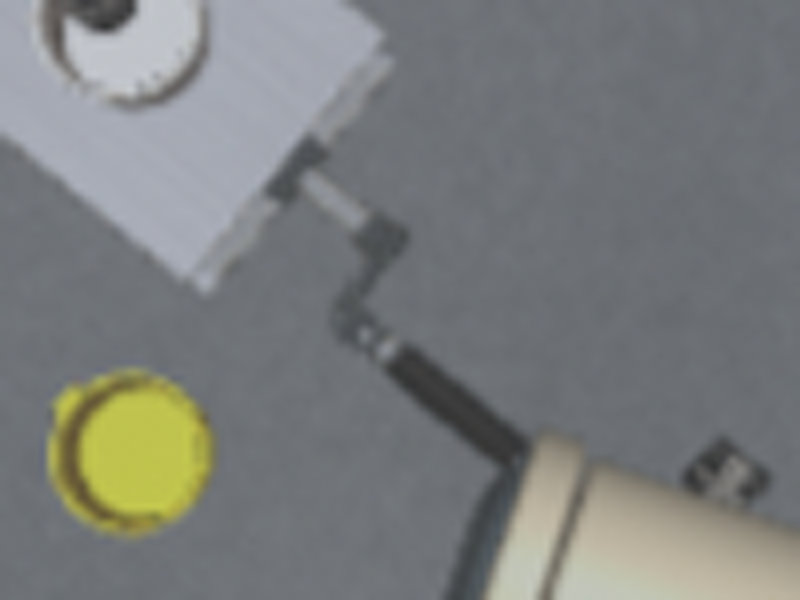

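```bash
python3 -c "
from h import *
goto(.411,-.0148,.070,-39)
import math
p=-.05
def pos(f): return 3.8*math.cos(f),3.8*math.sin(f)+.75*(f+.05)/6.2832
for i in range(36):
    a=pos(p);b=pos(p+.20944); p+=.20944
    print(i,'%.2f | y %.2f z %.2f'%(p,-(b[1]-a[1]),-(b[0]-a[0])))
"
```

```text
t 20.7 pos [ 0.3429 -0.082   0.2027] ang -39.3 F [ 0.6 -0.5  0.5] gap 0.05
turn units -0.06  after-turn shift x -9.50 y 13.27 z 1.06
0 0.16 | y -0.82 z 0.04
1 0.37 | y -0.79 z 0.21
2 0.58 | y -0.73 z 0.36
3 0.79 | y -0.64 z 0.50
4 1.00 | y -0.52 z 0.62
5 1.21 | y -0.38 z 0.71
6 1.42 | y -0.23 z 0.77
7 1.63 | y -0.06 z 0.79
8 1.83 | y 0.10 z 0.78
9 2.04 | y 0.26 z 0.74
10 2.25 | y 0.41 z 0.67
11 2.46 | y 0.54 z 0.56
12 2.67 | y 0.64 z 0.43
13 2.88 | y 0.72 z 0.28
14 3.09 | y 0.76 z 0.12
15 3.30 | y 0.77 z -0.04
16 3.51 | y 0.74 z -0.21
17 3.72 | y 0.68 z -0.36
18 3.93 | y 0.59 z -0.50
19 4.14 | y 0.47 z -0.62
20 4.35 | y 0.33 z -0.71
21 4.56 | y 0.18 z -0.77
22 4.77 | y 0.01 z -0.79
23 4.98 | y -0.15 z -0.78
24 5.19 | y -0.31 z -0.74
25 5.40 | y -0.46 z -0.67
26 5.60 | y -0.59 z -0.56
27 5.81 | y -0.69 z -0.43
28 6.02 | y -0.77 z -0.28
29 6.23 | y -0.81 z -0.12
30 6.44 | y -0.82 z 0.04
31 6.65 | y -0.79 z 0.21
32 6.86 | y -0.73 z 0.36
33 7.07 | y -0.64 z 0.50
34 7.28 | y -0.52 z 0.62
35 7.49 | y -0.38 z 0.71
```

>>> drive_tool(commands="-2.4 0 0.26 0 5;-2.4 0 0.26 0 5;-2.4 0 0.27 0 5;-2.3 0 0.27 0 5;0 2.5 0 0 5;0 2.5 0 0 5;0 2.5 0 0 5;0 2.5 0 0 5;0 2 0 0 5;0 1.2 0 0 5;0 0 0 0 5")

```text
time: 21.8
tool_pos: [0.4118, -0.0119, 0.0683]
tcp_rot: [[-0.63, -0.004, 0.777], [-0.777, 0.001, -0.63], [0.002, -1.0, -0.004]]
wrist_force: [0.9, -0.4, -0.4]
finger_gap: 0.0499
```

```bash
python3 -c "
from h import *
F();goto(.411,-.0148,.070,-39)
c=snap('side','s11'); crop(c,300,180,400,255,8,'s11c')
"
```

```text
tool-frame F x,y,z [-0.2  0.4  0.9] [ 0.4118 -0.0119  0.0683]
t 21.8 pos [ 0.4118 -0.0119  0.0683] ang -39.02 F [ 0.9 -0.4 -0.4] gap 0.0499
turn units -0.00  after-turn shift x 0.27 y -0.17 z 0.12
```

View pics/s11c.png

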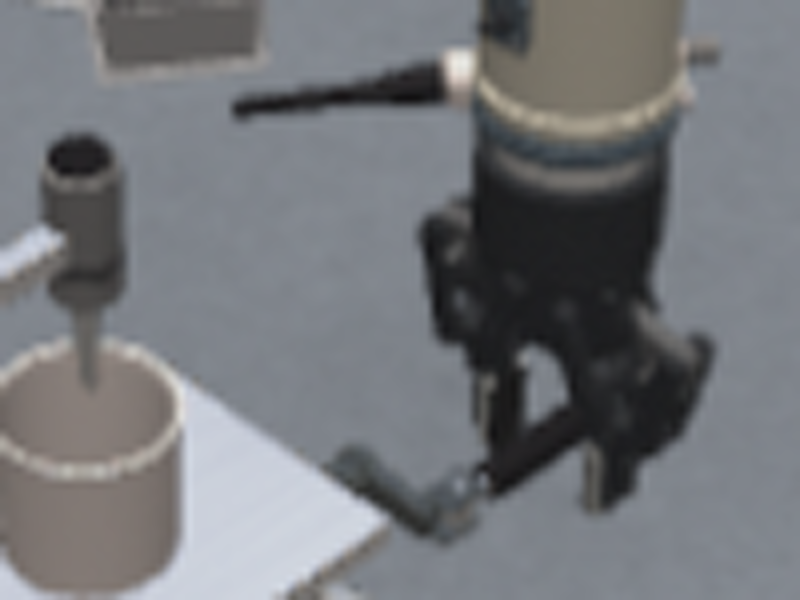

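>>> drive_tool(commands="0.3 -0.1 0.1 0 3.5;0 0 0 0 2.5;0 0 0 0 1.4;0 0 0 0 1.4;0 0 0 0 1.4", squeeze=25)

```text
time: 22.35
tool_pos: [0.4123, -0.0152, 0.0718]
tcp_rot: [[-0.63, 0.001, 0.777], [-0.777, 0.0, -0.63], [-0.001, -1.0, 0.001]]
wrist_force: [1.0, 1.5, 0.3]
finger_gap: 0.0171
```

```bash
python3 -c "
from h import *
F()"
```

```text
tool-frame F x,y,z [-1.8 -0.3 -0.2] [ 0.4123 -0.0152  0.0718]
```

>>> drive_tool(commands="0 -0.82 0.04 0 1.4;0 -0.79 0.21 0 1.4;0 -0.73 0.36 0 1.4;0 -0.64 0.5 0 1.4;0 -0.52 0.62 0 1.4;0 -0.38 0.71 0 1.4;0 -0.23 0.77 0 1.4;0 -0.06 0.79 0 1.4")

```text
time: 23.15
tool_pos: [0.4436, -0.0414, 0.1136]
tcp_rot: [[-0.63, 0.0, 0.776], [-0.776, -0.001, -0.63], [0.0, -1.0, 0.001]]
wrist_force: [-3.6, 0.1, 1.4]
finger_gap: 0.0169
```

```bash
python3 -c "
from h import *
F()
c=snap('side','s12'); crop(c,300,170,400,245,8,'s12c')
"
```

```text
tool-frame F x,y,z [ 2.2 -1.4 -2.9] [ 0.4436 -0.0414  0.1136]
```

View pics/s12c.png

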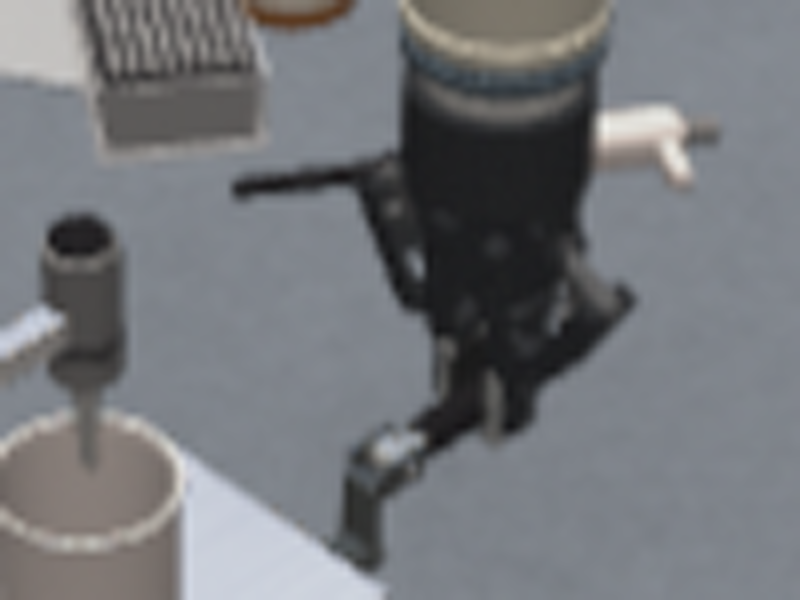

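The crank arm now points nearly straight up, with its hinge at about (385,455) in the crop, and the wrist force is only about 4 N. Continuing to wind.

>>> drive_tool(commands="0 0.1 0.78 0 1.4;0 0.26 0.74 0 1.4;0 0.41 0.67 0 1.4;0 0.54 0.56 0 1.4;0 0.64 0.43 0 1.4;0 0.72 0.28 0 1.4;0 0.76 0.12 0 1.4;0 0.77 -0.04 0 1.4")

```text
time: 24.0
tool_pos: [0.4707, -0.0624, 0.0702]
tcp_rot: [[-0.63, 0.001, 0.777], [-0.777, 0.001, -0.63], [-0.001, -1.0, -0.0]]
wrist_force: [0.6, 1.0, 3.1]
finger_gap: 0.0168
```

```bash
python3 -c "
from h import *
F()"
```

```text
tool-frame F x,y,z [-1.1 -3.1 -0.2] [ 0.4707 -0.0624  0.0702]
```

>>> drive_tool(commands="0 0.74 -0.21 0 1.4;0 0.68 -0.36 0 1.4;0 0.59 -0.5 0 1.4;0 0.47 -0.62 0 1.4;0 0.33 -0.71 0 1.4;0 0.18 -0.77 0 1.4;0 0.01 -0.79 0 1.4;0 -0.15 -0.78 0 1.4;0 -0.31 -0.74 0 1.4;0 -0.46 -0.67 0 1.4;0 -0.59 -0.56 0 1.4")

```text
time: 25.1
tool_pos: [0.4188, -0.0201, 0.0564]
tcp_rot: [[-0.63, 0.003, 0.777], [-0.777, -0.0, -0.63], [-0.002, -1.0, 0.003]]
wrist_force: [5.9, 1.8, -0.6]
finger_gap: 0.0171
```

```bash
python3 -c "
from h import *
F()"
```

```text
tool-frame F x,y,z [-5.1  0.6  3.5] [ 0.4188 -0.0201  0.0564]
```

Forces remain small. I'll complete the turn and then measure the plate and rim heights.

>>> drive_tool(commands="0 -0.69 -0.43 0 1.4;0 -0.77 -0.28 0 1.4;0 -0.81 -0.12 0 1.4;0 -0.82 0.04 0 1.4;0 -0.79 0.21 0 1.4;0 0 0 0 1.4")

```text
time: 25.7
tool_pos: [0.4136, -0.0167, 0.0951]
tcp_rot: [[-0.63, -0.0, 0.777], [-0.777, -0.0, -0.63], [0.0, -1.0, -0.0]]
wrist_force: [1.9, 3.9, -2.6]
finger_gap: 0.0172
```

```bash
cat > meas.py <<'E'
from h import *
import sys
np.set_printoptions(precision=4,suppress=True)
def meas(n):
    c=load(n); W=cloud(c); X,Y,Z=W[...,0],W[...,1],W[...,2]
    P=[]
    dx=(X-.577)*.629+(Y-.13)*.777; dy=-(X-.577)*.777+(Y-.13)*.629
    m=(abs(dx)<.07)&(abs(dy)<.055)&(np.hypot(dx,dy)>.048)&(Z>.11)&(Z<.16)&(c['pixels'].min(2)>110)
    print(n,'plate z',np.median(Z[m]),m.sum())
    m=(abs(X-.577)<.025)&(abs(Y-.131)<.025)&(Z>.29)&(Z<.32); print('head top z',np.median(Z[m]),W[m].mean(0))
for n in sys.argv[1:]: meas(n)
E
python3 -c "
from h import *
F()
c=snap('side','s13'); crop(c,260,170,360,245,8,'s13c')
c=snap('top','t13')
"; python3 meas.py side0 top0 s5 t5 s13 t13
```

```text
tool-frame F x,y,z [-4.2  2.6 -1. ] [ 0.4136 -0.0167  0.0951]
side0 plate z 0.1244250463543251 407
head top z nan [nan nan nan]
top0 plate z 0.12353389832394808 625
head top z nan [nan nan nan]
s5 plate z 0.12442142636998886 524
head top z 0.30001680623534455 [0.5753 0.1343 0.299 ]
t5 plate z 0.12378302251183163 417
head top z 0.3003572469388561 [0.5778 0.1297 0.3001]
s13 plate z 0.1405097724758013 505
head top z 0.30032784162625287 [0.5753 0.1345 0.2993]
t13 plate z 0.138973933152772 615
head top z 0.3003600952200679 [0.5778 0.1295 0.3   ]
  return _methods._mean(a, axis=axis, dtype=dtype,
  ret = ret.dtype.type(ret / rcount)
meas.py:10: RuntimeWarning: Mean of empty slice.
  m=(abs(X-.577)<.025)&(abs(Y-.131)<.025)&(Z>.29)&(Z<.32); print('head top z',np.median(Z[m]),W[m].mean(0))
  ret = um.true_divide(
```

View pics/s13c.png

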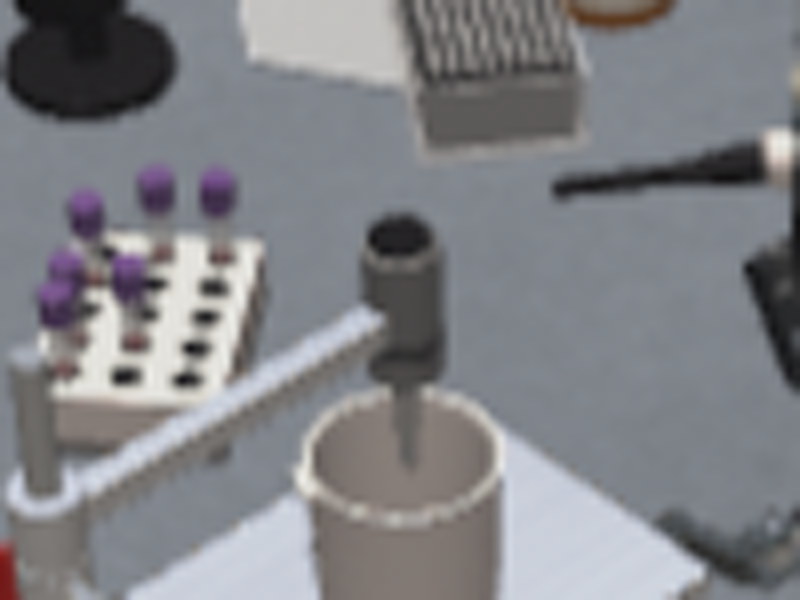

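```bash
python3 -c "
from h import *
s=load('s13')
f=lambda P:(np.array(proj(s,P))-[260,170])*8
for y in (.131,.133):
  for z in (.194,.196,.198,.2): print('tip',y,z,f([.5757,y,z]))
print('head top ctr',f([.5757,.133,.301]),f([.5757,.133,.303]))
for z in (.203,.205,.207):
  for xy in ((.577,.130),(.577,.132)):
    q=np.array([f([xy[0]+.0355*np.cos(t),xy[1]+.0355*np.sin(t),z]) for t in np.linspace(0,6.28,60)]); print(z,xy,q.min(0).round(1),q.max(0).round(1))
crop(s,295,205,325,240,20,'s13d')
"
```

```text
tip 0.131 0.194 [407.14741756 471.48541099]
tip 0.131 0.196 [406.98437666 467.27027741]
tip 0.131 0.198 [406.82102841 463.0468569 ]
tip 0.131 0.2 [406.65737203 458.81512667]
tip 0.133 0.194 [406.28814451 475.13778963]
tip 0.133 0.196 [406.12404456 470.9209101 ]
tip 0.133 0.198 [405.95963488 466.69572827]
tip 0.133 0.2 [405.79491464 462.46222129]
head top ctr [397.05342229 237.29930485] [396.87154634 232.60417361]
0.203 (0.577, 0.13) [303.9 386.9] [502.6 516.8]
0.203 (0.577, 0.132) [302.9 390.4] [501.8 520.6]
0.205 (0.577, 0.13) [303.7 382.7] [502.5 512.5]
0.205 (0.577, 0.132) [302.7 386.1] [501.7 516.3]
0.207 (0.577, 0.13) [303.4 378.4] [502.4 508.2]
0.207 (0.577, 0.132) [302.4 381.9] [501.7 512.1]
```

View pics/s13d.png

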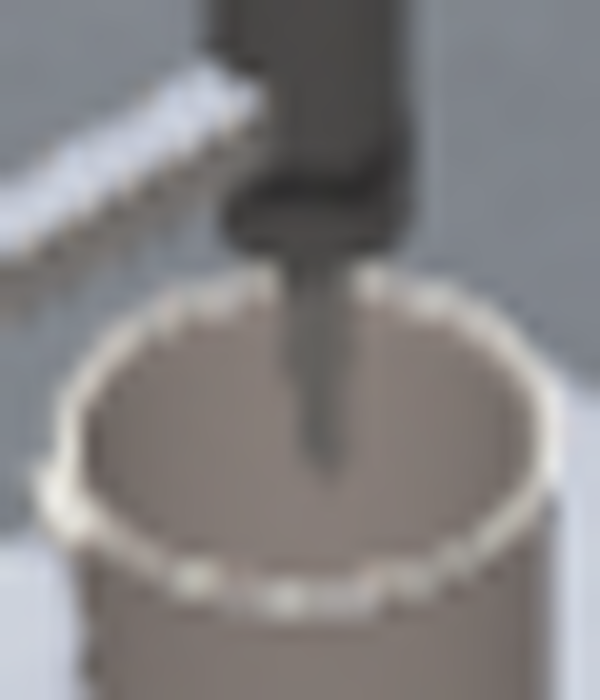

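Immersion is now about 8.5 mm: the rim is at 0.205 and the tip at about 0.1965. It needs about 1.5 mm more, so three more rows.

>>> drive_tool(commands="0 -0.73 0.36 0 1.4;0 -0.64 0.5 0 1.4;0 -0.52 0.62 0 1.4;0 0 0 0 1.4;0 0 0 0 1.4")

```text
time: 26.3
tool_pos: [0.4253, -0.0266, 0.1139]
tcp_rot: [[-0.63, -0.001, 0.776], [-0.776, -0.001, -0.63], [0.001, -1.0, -0.0]]
wrist_force: [-2.9, 2.2, -0.3]
finger_gap: 0.0171
```

```bash
python3 -c "
from h import *
F()
c=snap('side','s14'); crop(c,260,170,360,245,8,'s14c')
c=snap('top','t14')
"; python3 meas.py s14 t14
```

```text
tool-frame F x,y,z [ 0.1  0.3 -3.6] [ 0.4253 -0.0266  0.1139]
s14 plate z 0.14210435174988728 519
head top z 0.3010112810032797 [0.5752 0.1348 0.2997]
t14 plate z 0.14067872200287135 616
head top z 0.3005511350901818 [0.5777 0.1294 0.3   ]
```

View pics/s14c.png

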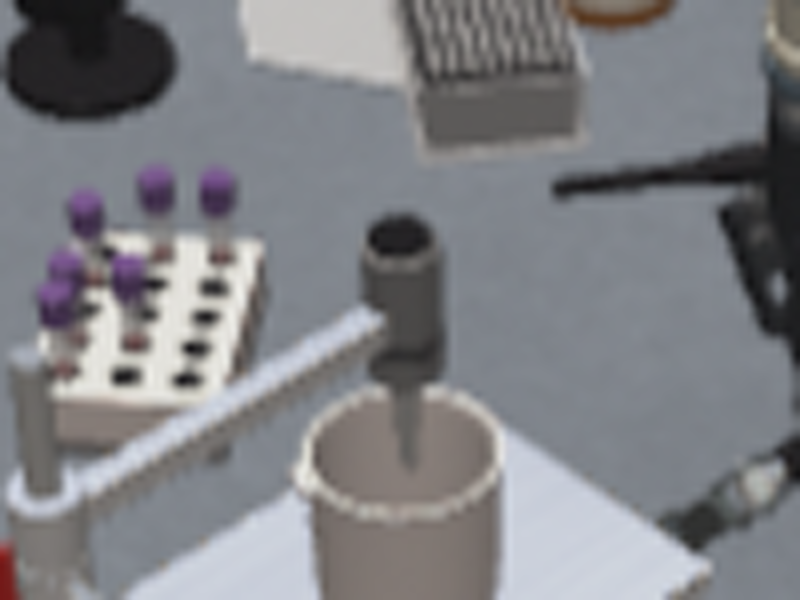

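The plate has risen about 17.5 mm, putting the rim at about 0.2065 and the tip about 10 mm below it. I'll release, lift straight up and back away.

>>> drive_tool(commands="0 0 0 0 2.2;0 0 0 0 3.5;0 0 0 0 5;0 0 0 0 5;0 -2 0 0 5;0 -3 0 0 5;0 -4 0 0 5;0 -4 0 0 5;2 -2 2 0 5;3 0 3 0 5;3 0 4 0 5;0 0 4 0 5;0 0 4 0 5;0 0 0 0 5")

```text
time: 27.8
tool_pos: [0.5089, -0.1983, 0.2598]
tcp_rot: [[-0.632, -0.005, 0.775], [-0.775, 0.002, -0.632], [0.002, -1.0, -0.005]]
wrist_force: [-1.0, 0.9, -1.3]
finger_gap: 0.0503
```

```bash
python3 -c "
from h import *
F()
c=snap('side','s15'); crop(c,260,170,390,268,6.1,'s15c')
c=snap('top','t15'); crop(c,200,140,340,245,5.7,'t15c')
"; python3 meas.py s15 t15
```

```text
tool-frame F x,y,z [-0.1  1.3 -1.4] [ 0.5089 -0.1983  0.2598]
s15 plate z 0.14195309977328968 522
head top z 0.30027526268984966 [0.5757 0.1344 0.2995]
t15 plate z 0.1407531161147525 620
head top z 0.30126363372533993 [0.5779 0.1297 0.3007]
```

View pics/s15c.png

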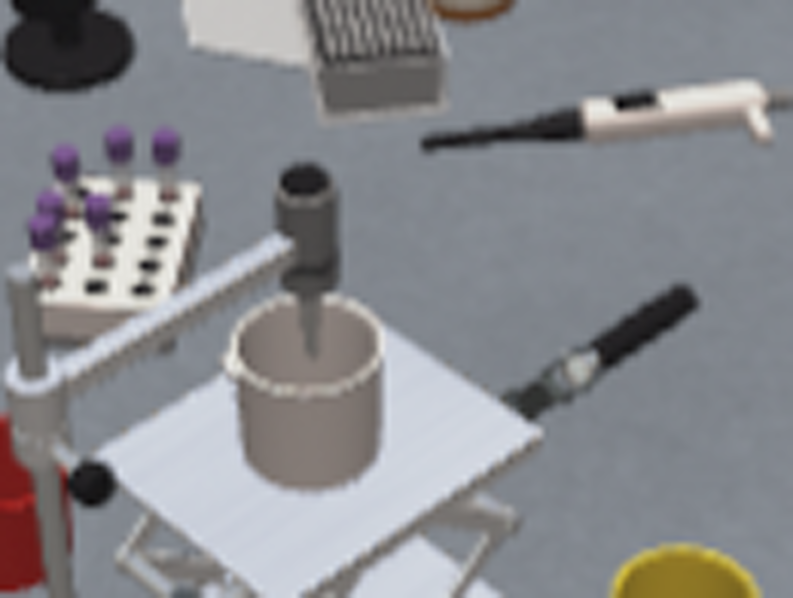

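View pics/t15c.png

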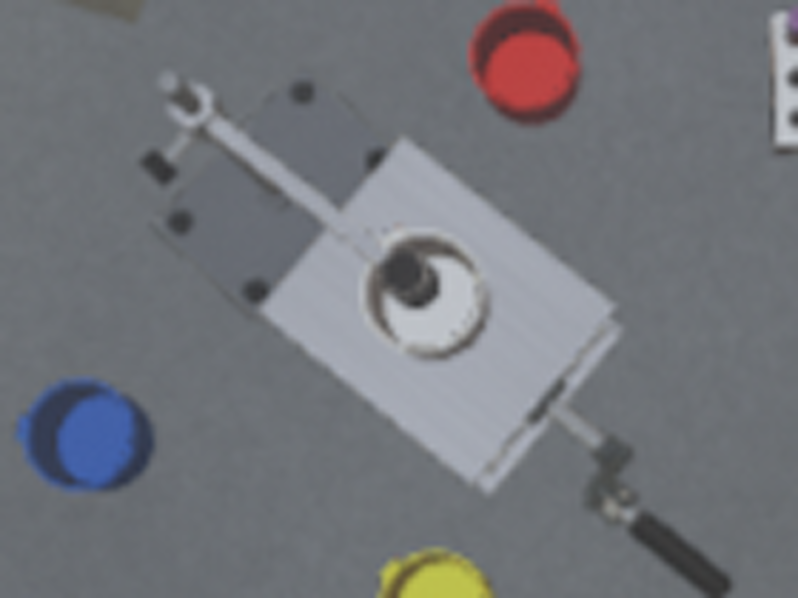

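```bash
python3 -c "
from h import *
np.set_printoptions(precision=4,suppress=True)
for n in ['t15','s15']:
    c=load(n); W=cloud(c); X,Y,Z=W[...,0],W[...,1],W[...,2]
    m=(X>.37)&(X<.46)&(Y>-.07)&(Y<.0)&(Z>.08)&(Z<.14)&(c['pixels'].max(2)<60)
    b=W[m]; mu=np.median(b,0); u,s,V=np.linalg.svd(b-b.mean(0)); d=V[0]*np.sign(V[0][0]); t=(b-mu)@d
    print(n,len(b),mu,d,'az',np.degrees(np.arctan2(d[1],d[0])),'elev',np.degrees(np.arcsin(d[2])),np.ptp(t))
"
```

```text
t15 48 [ 0.4217 -0.0235  0.1116] [0.6346 0.7719 0.0374] az 50.5732047982011 elev 2.1440180026647164 0.06020101761283202
s15 55 [ 0.4187 -0.0184  0.1121] [0.6573 0.7532 0.0251] az 48.889882007911844 elev 1.435727508813511 0.053895001021197805
```

The handle lies along the screw to about 2° (azimuth 50.6° against 51°, elevation 1.4 to 2.1°), so it is fully out. All other checks agree, so I'm handing in.

```bash
python3 -c "
from h import *
print(manip.finish_job())"
```

```text
the job is handed in; nothing more can be done
None
```

The dosing station is ready and handed in at about 28 s on the robot clock. The nozzle hangs in the white beaker about 10 mm below its rim, and the crank handle is left out. No verdict was reported, so everything below is from my own measurements.

- **Order of work:** I gripped the dosing head and swung it over the beaker. Then I folded the crank handle out, wound the crank about 1.17 turns, let go and backed away.
- **Nozzle centring:** the nozzle is within about 2 mm of the beaker's middle. The side and top views differ by about 2 to 5 mm in absolute position, partly from the stated calibration error, so I compared nozzle and rim within the same picture.
- **Nozzle depth:** the plate rose about 17.5 mm (the two cameras gave 17.5 and 17.2 mm). The rim is at about 0.2065 m and the tip at about 0.1965 m. Expect an error of about 2 mm either way.
- **Handle:** it lies parallel to the screw to about 2° after release. I didn't feel a sharp stop; I judged it fully out from its direction in the pictures and the rising wrist torque at the end of the swing.
- **Forces and surroundings:** wrist force readings stayed below about 11 N. The nozzle passed about 8 mm above the rim on the way in and showed no contact. The beaker is still standing. The nearby look-alikes, rack and pipette looked undisturbed; I did not check the wash bottle or reagent jar in the last pictures. The robot was touching nothing at hand-in.

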